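# Hang the sauce caddy on the spring-balanced table arm

## Task

Clear the table by hanging the sauce caddy on the spring-balanced swing arm: carry it upright by its grip, slide its stem into the open fork and ease it down a few centimetres a second at most, so that the collar seats in the fork and the arm sinks under the caddy's weight. Keep hold, pause until the arm has settled with just that weight on it, neither still holding it up nor pressing it down, and only then slowly let go and move clear, so that the arm never drops, springs up or bounces. Do not push the arm itself, and leave the other tableware where it is.

Things in the scene. Friction and masses are not known exactly. Their poses are not given: they have to be found in the camera images.
- caddy_grip (a point): Centre of the caddy's grip: an upright round dark-wood cylinder, 22 mm across and 40 mm high, at the top of the caddy's stem, 167 mm above the caddy's underside. z is up along the stem. The loose caddy weighs 0.33 to 0.83 kg, as its pots are filled differently each time; its centre of mass is low, on the stem. Side force of the held stem on the fork can hide some of the weight.
- caddy_tray (a point): Centre of the caddy's underside: a round dark-wood tray, 128 mm across, with three lidded white pots (tops 59 mm above this point) round a steel stem 10 mm across. From 59 to 118 mm above this point the bare stem is free.
- caddy_collar (a point): Point on the stem, 46 mm below the grip's centre, inside the steel collar: 28 mm across, its flat top 10 mm above this point, its underside a 45 degree cone that narrows to the stem 3 mm below this point. At this level the cone is 16 mm across, so when seated this point lies level with the fork's top.
- fork_seat (a point): Where the collar point must come to rest: on the middle line of the fork's slot, level with the top of its prongs, about 250 mm above the table when unloaded. The polished steel fork is the free end of the swing arm and stays level. x is level and points out of the open mouth, away from the post; z is up. Nothing of the arm within 150 mm of this point stands higher than the fork's 5 mm lips.
- fork_mouth (a point): Middle of the fork's mouth, between the lips, 20 mm in front (+x) of the seat. Slot 16 mm wide, open at top, bottom and mouth; closed end 28.5 mm behind this point. Prongs 12 mm wide, 8 mm thick; on each a lip 5 mm high and 6 mm long beside this point, over which the collar must pass, to be lowered behind it. Prong tips flare outward and end 30 mm in front of it.
- swing_arm (a joint): Angle (rad) of the brass spring-balanced arm, 0 at its upper stop, growing as the fork sinks; lower stop 0.42. 260 mm long, hinged at a fixed post. Starts to sink under about 1.6 N on the fork, then 13 mm per further newton, nearly straight down (fork shifts up to 5 mm along its x). Lightly damped: let go too early it drops, pressed too far and let go it springs up.
- stand: Fixed post of the swing arm with round steel foot 150 mm across, 239 mm high; origin at the centre of the foot's underside; x axis points along the arm to the fork.
- rice_bowl: white rice bowl, 124 mm wide, 60 mm high; not part of the job, leave it alone; origin at its underside
- tumbler: clear tumbler, 72 mm wide, 90 mm high; not part of the job, leave it alone; origin at its underside
- plate: white dinner plate, 200 mm wide, 22 mm high, lying below the fork of the swing arm; not part of the job, leave it alone; origin at its underside
- ramekin: small white sauce cup, 72 mm wide, 42 mm high; not part of the job, leave it alone; origin at its underside
- shot_glass: shot glass, 46 mm wide, 75 mm high; not part of the job, leave it alone; origin at its underside
- coupe: amber stemmed coupe glass, 96 mm wide, 150 mm high; not part of the job, leave it alone; origin at its underside
- spoon: steel spoon lying flat; not part of the job, leave it alone; origin at its underside

How it is judged:
By the outcome, as a careful person would: the job done as asked, in the order asked, and still so for the second after the job is handed in, with the robot touching nothing.
It also fails if it takes over 72 s, if anything falls off the work surface, if the arm or the gripper's body presses on something with over 40 N, if the wrist force passes 120 N, or if a joint passes its speed limit or range.

## Robot

A 7-joint arm with a two-finger parallel gripper is mounted at the origin on the work surface. World frame = base frame: x ahead of the robot, y to its left, z up, the work surface at z = 0. Lengths are in m, angles in rad, forces in N, time in s.
With the tool pointing down it reaches from about 0.4 to 0.925 m from the base axis. Payload 5.6 kg.
Tool frame: the origin (TCP) lies between the finger pads; the fingertips stand 22 mm ahead of it and the grasp point (between the pads) lies 3 mm ahead of it; z points along the fingers, y is the line along which they close (so a half turn about z gives the same grasp; the last joint's range is limited). The gripper opens to 85 mm and grips with 20 to 120 N. Pads are 22 mm wide; open, the fingers measure 114 mm over their backs; the gripper's body (76 mm by 85 mm) begins 54 mm behind the grasp point. The pads swing forward as they close: fully open they stand 13 mm farther back than shut.
Start: joints at [1.18, 0.468, -0.012, 1.603, 0.006, 1.071, -0.056], TCP at [0.221, -0.611, 0.253] pointing down, gripper open.
Joint ranges: [-2.53, 2.53], [-0.31, 2.02], [-1.57, 1.55], [0.28, 2.44], [-1.29, 4.43], [0.15, 1.84], [-2.92, 2.92]. Speed limits (rad/s): [2.57, 2.57, 3.14, 3.14, 3.14, 3.14, 3.14].

## Interface

Orientations are given as a unit quaternion [x, y, z, w].
In Python, from cell import r gives the robot as it stands.
- The arm moves only by the tool send_rows, never from a script. Its argument "rows" is a list of rows, each a list of 7 numbers: the shift along the tool's x, y, z in cm, then the turn, a rotation vector about the tool's x, y, z in rad, then the opening, from 0 (shut) to 1 (fully open). In form: [[dx, dy, dz, ax, ay, az, hand], ...]. A call has 1 to 20 rows; each row shifts and turns the commanded pose from where the row before left it, along the tool's axes as they then stand; what a row does not reach is not made up. A row lasts 1/8 s, in which the tool goes at most 62.5 mm and 10.7 degrees, less where a joint would pass 70% of its speed; a pose out of reach is approached as far as the arm can. A call is refused whole if a number of a shift passes 6.25 or a number of a turn 0.188, either way. A call with a gripper value outside its range is refused whole. The fingers move at their own pace and stop on an object; "grip_force" is the grip in N (left out, the last holds). Time passes only in rows, so rows that do not move let the fingers close. It gives the time, the measured TCP pose, the force, the opening and the grip force at its end, in the units of the state.
- r.sense(): the state, without advancing time (a new reading comes with each control period).
- r.camera(name): name is "scene" or "top" or "wrist"; returns (picture, depth): 384x512x3 uint8, red, green, blue; 384x512 float32, m along the optical axis (not along the pixel's ray), 0 where there is no reading.
- r.camera_info(name): a dict with "fx", "fy", "cx", "cy" (pixels), "camera_from_world" (4x4, takes a point from world to camera coordinates). Camera axes: x right, y up, looking along -z (the intrinsics and any distortion apply to the point x, -y, -z); pixel columns grow to the right and rows downward; lengths in m; the calibration is good to about 2 mm. A picture is of the moment at which its call begins: read the wrist's pose just before it. camera_info takes no time and is no camera call; for the wrist camera it gives the pose at the moment of the call.
- r.job_done(): hands the job in; it is judged then, once.
The state is a dict: "clock": time; "q": joint angles; "qvel": joint speeds; "tau": joint torques, N m; "ee_pos": TCP position; "orientation": TCP orientation; "ft_force": force on the tool from outside, world axes, zero at the start; "wrist_torque": the same for the moment, N m; "finger_gap": opening from 0.0 (shut) to 1.0 (fully open); "gripper_force": force on a finger pad.
Only numpy, scipy, OpenCV 4.12 (cv2) and the standard library are available. Lean on these libraries where they do the work, as an engineer would, in place of code of your own. Each camera call takes 0.05 s, during which the arm holds its last target. There are 200 camera calls.

## Working session

There is one attempt and no reset: what is moved stays moved. The work goes in short steps, Python scripts to look and compute and a tool call to move; the robot and the scene stay as the last step left them, time stands still between calls to the robot, and variables do not carry over. Pictures are saved under pics/ and viewed, at most 10 in all, crops included, and the job is handed in when it is done.

Besides the shell and the picture viewer there is one more tool, called as name(argument=value, ...) on one line, values as JSON. send_rows: Moves the arm, as the interface text tells. Its arguments: {"type":"object","properties":{"rows":{"type":"array","items":{"type":"array","items":{"type":"number"}}},"grip_force":{"type":"number"}},"required":["rows"]}

```bash
mkdir -p pics; ls; cat > h.py <<'E'
import numpy as np, cv2
from cell import r
def grab(n):
    i=r.camera_info(n); p,d=r.camera(n); return p,d,i
def world(d,i):
    T=np.linalg.inv(i["camera_from_world"]); v,u=np.mgrid[:d.shape[0],:d.shape[1]]
    P=np.stack([(u-i["cx"])/i["fx"]*d,-(v-i["cy"])/i["fy"]*d,-d,np.ones_like(d)],-1)
    return (P@T.T)[...,:3]
E
python3 - <<'E'
from h import *
s=r.sense(); print(s)
L=[]
for n in("top","scene"):
    p,d,i=grab(n); print(n,{k:v for k,v in i.items() if k!="camera_from_world"}); print(np.linalg.inv(i["camera_from_world"]).round(3))
    np.savez(n,p=p,d=d,W=world(d,i)); cv2.imwrite(f"pics/{n}.png",cv2.resize(p[...,::-1],(768,576)))
E
```

```text
pics
{'clock': 0.0, 'q': array([ 1.18003009,  0.46842939, -0.01163519,  1.60365727,  0.00601517,
        1.07143258, -0.05630228]), 'qvel': array([ 2.82974895e-05,  9.20843548e-04, -3.38175259e-04, -7.11361996e-04,
       -7.24628034e-04, -1.95204618e-03,  4.76634183e-04]), 'tau': array([-3.06975307e-04, -5.32391059e+01,  2.13211850e-02, -2.51304603e+01,
        1.14664872e-02,  7.53303204e-03, -1.45018794e-05]), 'ee_pos': array([ 0.22128339, -0.61059018,  0.25229053]), 'orientation': array([ 9.84922528e-01,  1.72993406e-01, -2.26582129e-04, -9.18408371e-04]), 'ft_force': array([0.89845291, 0.56606756, 0.06153181]), 'wrist_torque': array([ 0.05158772,  0.02054083, -0.00383572]), 'gripper_force': 0.0, 'finger_gap': 0.9975237867091572}
top {'fx': 349.8746025645008, 'fy': 349.8746025645008, 'cx': 256.0982028274432, 'cy': 187.76634025444406}
[[ 0.114  0.971 -0.209  0.414]
 [-0.994  0.111 -0.025  0.053]
 [-0.002  0.211  0.978  1.019]
 [ 0.     0.     0.     1.   ]]
scene {'fx': 347.2435473705638, 'fy': 347.2435473705638, 'cx': 256.54133391019553, 'cy': 190.02963328728083}
[[-0.853 -0.282  0.44   1.022]
 [ 0.522 -0.46   0.718  0.835]
 [-0.     0.842  0.54   0.749]
 [ 0.     0.     0.     1.   ]]
```

View pics/top.png

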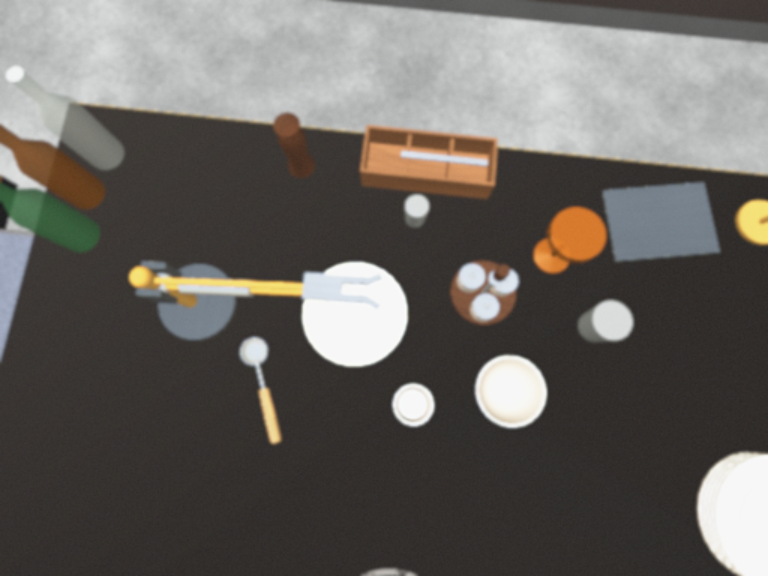

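View pics/scene.png

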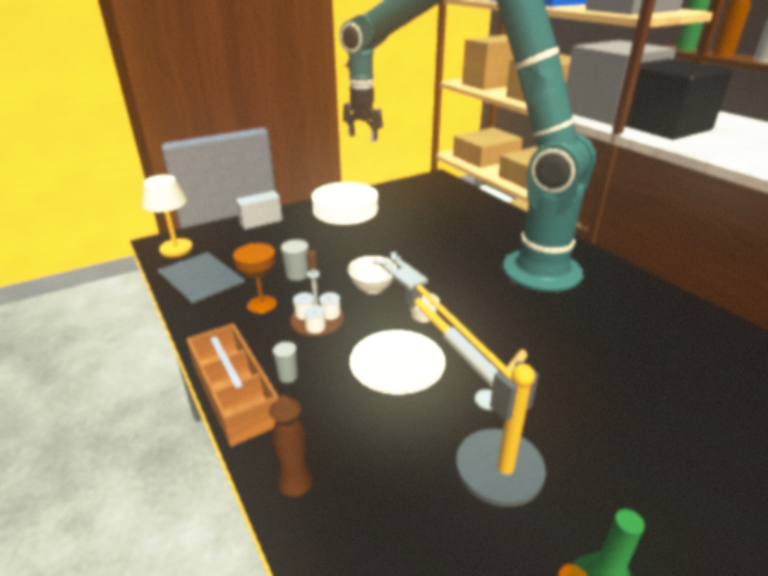

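The top view shows the fork at about (345,290), with its mouth to the right (-y), over the plate. The caddy is at (485,290) with its grip at (503,271), and the coupe bowl is at (577,233). In the scene view the grip is at (312,258) and the fork tip at (395,258).

```bash
python3 - <<'E'
from h import *
for n in("top","scene"):
    z=np.load(n+".npz"); p,d,W=z["p"],z["d"],z["W"]; g={"top":(335,180),"scene":(208,172)}[n]
    print(n)
    def rep(name,m,box):
        u0,v0,u1,v1=box; mm=np.zeros(d.shape,bool); mm[v0:v1,u0:u1]=1; m=m&mm&(d>0)
        if m.sum()<4: print(name,"few",m.sum());return
        Q=W[m]; print(name,m.sum(),"med",np.median(Q,0).round(4),"lo",np.percentile(Q,3,0).round(3),"hi",np.percentile(Q,97,0).round(3)); return Q
    Z=W[...,2]; hsv=cv2.cvtColor(p,cv2.COLOR_RGB2HSV)
    u,v=g; rep("grip",(Z>.14)&(Z<.2),(u-9,v-13,u+9,v+13))
    if n=="top":
        rep("tray+pots",(Z>.01)&(Z<.08),(298,170,348,220)); rep("pots",(Z>.05)&(Z<.07),(298,170,348,220))
        rep("coupe",(Z>.12)&(Z<.17),(360,130,410,180))
        rep("tumbler",(Z>.08)&(Z<.1),(380,195,430,232))
        Q=rep("fork",(Z>.235)&(Z<.27),(195,175,260,210))
        print(Z[178:208:2,198:258:4].round(3)); 
        print(p[178:208:2,198:258:4].sum(-1)//3)
        rep("foot",(Z>.003)&(Z<.03),(100,170,160,230))
        rep("rod",(Z>.2)&(Z<.32),(80,175,200,205))
    else:
        rep("fork",(Z>.235)&(Z<.27),(245,160,295,200))
    np.set_printoptions(linewidth=200)
    print(Z[v-10:v+14:2,u-10:u+12:2].round(3))
t=cv2.imread("pics/top.png");p=np.load("top.npz")["p"][...,::-1]; q=np.load("scene.npz")["p"][...,::-1]
a=cv2.resize(p[160:225,190:270],(800,650)[:2])[:, :]; a=cv2.resize(p[165:220,190:360],None,fx=4.6,fy=4.6,interpolation=2)
b=cv2.resize(q[145:225,180:350],None,fx=4.0,fy=4.0,interpolation=2)
b=cv2.copyMakeBorder(b,0,0,0,max(0,a.shape[1]-b.shape[1]),0); cv2.imwrite("pics/c.png",np.vstack([a,b]))
print(np.vstack([a,b]).shape)
E
```

```text
top
grip 93 med [ 0.6307 -0.1133  0.186 ] lo [ 0.624 -0.124  0.154] hi [ 0.643 -0.106  0.19 ]
tray+pots 756 med [ 0.6327 -0.1077  0.0514] lo [ 0.578 -0.165  0.011] hi [ 0.67  -0.065  0.058]
pots 506 med [ 0.6375 -0.1088  0.0523] lo [ 0.581 -0.164  0.05 ] hi [ 0.671 -0.068  0.059]
coupe 1134 med [ 0.7207 -0.2435  0.1509] lo [ 0.679 -0.287  0.134] hi [ 0.765 -0.202  0.154]
tumbler 582 med [ 0.59   -0.3328  0.091 ] lo [ 0.559 -0.365  0.085] hi [ 0.621 -0.301  0.094]
fork 801 med [0.5608 0.1476 0.2507] lo [0.542 0.083 0.243] hi [0.584 0.199 0.255]
[[ 2.000e-03  1.000e-03 -0.000e+00  2.000e-03 -1.000e-03 -2.000e-03
  -2.000e-03  1.019e+00  2.200e-02  1.800e-02  1.700e-02  2.000e-02
   2.200e-02  2.400e-02  4.000e-03]
 [ 1.000e-03 -1.000e-03 -1.000e-03  0.000e+00  2.000e-03 -3.000e-03
   2.100e-02  1.800e-02  1.800e-02  1.300e-02  1.800e-02  1.600e-02
   1.900e-02  1.800e-02  2.200e-02]
 [-2.000e-03  2.000e-03  2.500e-01  2.520e-01  2.490e-01  2.510e-01
   1.900e-02  1.400e-02  1.700e-02  1.600e-02  1.400e-02  1.300e-02
   1.300e-02  2.200e-02  2.100e-02]
 [ 2.000e-03  6.000e-03  2.500e-01
[... 5083 characters left out ...]
86  0.187  0.187 -0.004  0.001 -0.    -0.   ]
 [ 0.08   0.076  0.076  0.181  0.186  0.185  0.183 -0.     0.001  0.     0.001]
 [ 0.071  0.069  0.066  0.06   0.177  0.178  0.174 -0.001  0.002  0.001 -0.005]
 [ 0.062  0.058  0.053  0.05   0.17   0.169  0.168  0.001 -0.     0.001 -0.001]
 [ 0.055  0.051  0.046  0.039  0.164  0.163  0.158  0.001 -0.001  0.001 -0.002]
 [ 0.042  0.044  0.037  0.034  0.155  0.154  0.154  0.001 -0.     0.001  0.001]
 [ 0.036  0.032  0.029  0.022  0.002  0.143  0.001  0.001 -0.    -0.001 -0.001]
 [ 0.025  0.025  0.019  0.017  0.131  0.137  0.132  0.129 -0.004  0.001  0.003]
 [ 0.015  0.015  0.01   0.005  0.133  0.132  0.129  0.126 -0.002  0.001  0.   ]]
(573, 782, 3)
```

View pics/c.png

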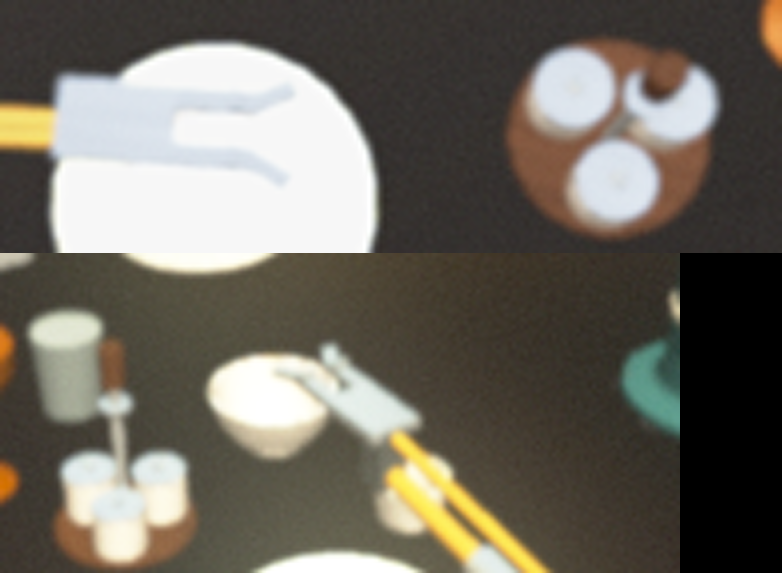

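The crops show the fork with a clear slot and flared tips, the grip top at crop (667,70), and bare stem and collar below it. Next I fit the fork and grip accurately.

```bash
cat >> h.py <<'E'
def cast(i,u,v,z):
    T=np.linalg.inv(i["camera_from_world"]); u=np.asarray(u,float);v=np.asarray(v,float)
    D=np.stack([(u-i["cx"])/i["fx"],-(v-i["cy"])/i["fy"],-np.ones_like(u)],-1)@T[:3,:3].T
    return T[:3,3]+D*((z-T[2,3])/D[...,2])[...,None]
def forkfit(d,i,zf=.25):
    Z=world(d,i)[...,2]; m=(Z>zf-.015)&(Z<zf+.012); b=np.zeros_like(m); b[165:215,190:268]=1; m&=b
    v,u=np.nonzero(m); P=cast(i,u,v,zf)[:,:2]
    # direction from outer edges of straight part: iterate
    fx=np.array([0.,-1.]); 
    for _ in range(4):
        n=np.array([-fx[1],fx[0]]); s=P@fx; t=P@n
        S0=np.percentile(s,99.5)
        bins=np.arange(S0-.11,S0-.035,.004); C=[];W_=[]
        for a in bins:
            k=(s>=a)&(s<a+.004)
            if k.sum()>5: C.append((a+.002,(t[k].min()+t[k].max())/2)); W_.append(np.ptp(t[k]))
        C=np.array(C); kk=np.polyfit(C[:,0],C[:,1],1); fx=fx+kk[0]*n; fx/=np.linalg.norm(fx)
    n=np.array([-fx[1],fx[0]]); s=P@fx;t=P@n; tc=np.median(C[:,1])
    k=abs(t-tc)<.004; send=s[k].max()
    return fx,n,tc,send,s.max(),s.min(),np.array(W_)
E
python3 - <<'E'
from h import *
i=r.camera_info("top"); z=np.load("top.npz"); d=z["d"];p=z["p"]
fx,n,tc,se,s1,s0,w=forkfit(d,i)
print("fx",fx,"yaw",np.arctan2(fx[1],fx[0]),"tc",tc,"slot end s",se,"tip",s1,"back",s0,"widths",w.round(3))
print("tip-end (expect .0585)",s1-se)
for lab,s in (("end+8.5",se+.0085),("tip-50",s1-.05)): print("seat",lab,fx*s+n*tc)
W=world(d,i)
for lab in (.187,):
    m=np.zeros(d.shape,bool);m[166:195,322:346]=1;m&=(W[...,2]>.18)&(W[...,2]<.195); v,u=np.nonzero(m); (c,rad)=cv2.minEnclosingCircle(np.stack([u,v],1).astype(np.float32))
    print("grip",m.sum(),cast(i,u,v,.187).mean(0),cast(i,c[0],c[1],.187),rad)
# tray circle at z~.012?
zs=np.load("scene.npz"); ii=r.camera_info("scene"); W=zs["W"]; m=np.zeros(d.shape,bool);m[160:195,196:222]=1;m&=(W[...,2]>.15)&(W[...,2]<.187)
v,u=np.nonzero(m);print("scene grip surf",W[m].mean(0), "centre ray z.167",cast(ii,u.mean(),v.mean(),W[m][:,2].mean()))
print(r.sense()["ft_force"])
E
```

```text
fx [ 0.04240613 -0.99910046] yaw -1.52837747202507 tc 0.5677587482736419 slot end s -0.11080956527985202 tip -0.05176729737246991 back -0.1970717876871253 widths [0.039 0.039 0.039 0.039 0.039 0.039 0.039 0.039 0.039 0.039 0.039 0.039
 0.039 0.039 0.039 0.041 0.039 0.039 0.039]
tip-end (expect .0585) 0.0590422679073821
seat end+8.5 [0.56290947 0.12629399]
seat tip-50 [0.56293247 0.12575221]
grip 63 [ 0.63305943 -0.11508727  0.187     ] [ 0.63323742 -0.11425992  0.187     ] 4.472236156463623
scene grip surf [ 0.6372161  -0.10761164  0.170976  ] centre ray z.167 [ 0.63719086 -0.10768305  0.170976  ]
[-0.20965228 -0.1041145  -0.34927736]
```

send_rows(rows=[[0,0,0,0,0,0.153,1],[0,0,0,0,0,0.153,1],[2.4,-2.6,0,0,0,0,1],[2.8,-3.1,0,0,0,0,1],[2.8,-3.1,0,0,0,0,1],[2.8,-3.1,0,0,0,0,1],[2.8,-3.1,0,0,0,0,1],[2.8,-3.1,0,0,0,0,1],[2.8,-3.1,0,0,0,0,1],[2.8,-3.1,0,0,0,0,1],[2.8,-3.1,0,0,0,0,1],[2.8,-3.1,0,0,0,0,1],[2.8,-3.1,0,0,0,0,1],[2.8,-3.1,0,0,0,0,1],[2.8,-3.1,0,0,0,0,1],[2.8,-3.1,0,0,0,0,1],[2.8,-3.1,0,0,0,0,1],[1.6,-1.8,0,0,0,0,1],[0,0,0,0,0,0,1],[0,0,0,0,0,0,1]])

```text
clock: 2.6
ee_pos: [0.6322, -0.1174, 0.253]
orientation: [1.0, 0.02, -0.001, 0.001]
ft_force: [-1.4, 0.0, 0.4]
finger_gap: 0.999
gripper_force: 0.0
```

```bash
python3 - <<'E'
from h import *
s=r.sense(); print(s["ee_pos"],s["orientation"],s["ft_force"],s["q"].round(3))
p,d,i=grab("wrist"); W=world(d,i); Z=W[...,2]
cv2.imwrite("pics/w1.png",p[...,::-1])
m=(Z>.178)&(Z<.196)&(np.hypot(W[...,0]-.633,W[...,1]+.115)<.03); v,u=np.nonzero(m); print(m.sum(), W[m].mean(0) if m.any() else 0, cast(i,(u.min()+u.max())/2,(v.min()+v.max())/2,.187))
E
```

```text
[ 0.63224279 -0.11742933  0.25297771] [ 9.99802854e-01  1.98364286e-02 -6.49855748e-04  5.89729205e-04] [-1.38771579  0.01312346  0.38581791] [ 0.254  0.466 -0.168  1.612  0.087  1.072 -1.469]
794 [ 0.63704641 -0.11371701  0.18566472] [ 0.63761132 -0.11376717  0.187     ]
```

View pics/w1.png

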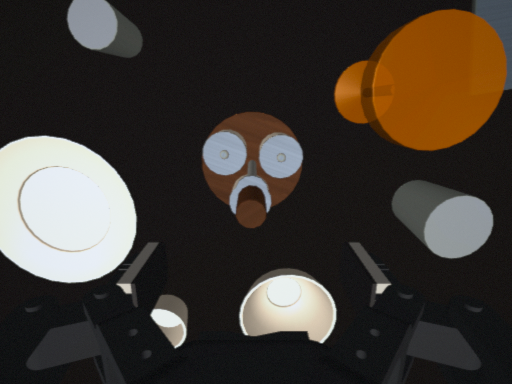

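The wrist view shows the grip at (251,210), between the finger planes, with the pots and the coupe clear of the fingers. Going down and gripping.

send_rows(rows=[[0.3,-0.3,0,0,0,0,1],[0,0,1.1,0,0,0,1],[0,0,1.4,0,0,0,1],[0,0,1.4,0,0,0,1],[0,0,1.4,0,0,0,1],[0,0,1.4,0,0,0,1],[0,0,1.0,0,0,0,1],[0,0,0.4,0,0,0,1],[0,0,0,0,0,0,1],[0,0,0,0,0,0,0.5],[0,0,0,0,0,0,0.3],[0,0,0,0,0,0,0.2],[0,0,0,0,0,0,0],[0,0,0,0,0,0,0],[0,0,0,0,0,0,0],[0,0,0,0,0,0,0],[0,0,0,0,0,0,0]], grip_force=50)

```text
clock: 4.78
ee_pos: [0.6361, -0.1129, 0.1723]
orientation: [1.0, 0.021, 0.0, 0.0]
ft_force: [-0.0, -3.9, 0.1]
finger_gap: 0.246
gripper_force: 49.9
```

send_rows(rows=[[0,0,-0.3,0,0,0,0],[0,0,-0.6,0,0,0,0],[0,0,-1.0,0,0,0,0],[0,0,-1.4,0,0,0,0],[0,0,-1.6,0,0,0,0],[0,0,-1.6,0,0,0,0],[0,0,-1.6,0,0,0,0],[0,0,-1.6,0,0,0,0],[0,0,-1.6,0,0,0,0],[0,0,-1.4,0,0,0,0],[0,0,-1.0,0,0,0,0],[0,0,-0.7,0,0,0,0],[0,0,-0.3,0,0,0,0],[0,0,0,0,0,0,0],[0,0,0,0,0,0,0],[0,0,0,0,0,0,0]])

```text
clock: 6.78
ee_pos: [0.6359, -0.1123, 0.3188]
orientation: [1.0, 0.021, -0.0, -0.0]
ft_force: [-0.3, 0.5, -6.7]
finger_gap: 0.246
gripper_force: 49.3
```

```bash
python3 - <<'E'
from h import *
F=[]
for k in range(3):
    p,d,i=grab("top"); s=r.sense(); F.append(s["ft_force"])
print(np.mean(F,0),np.std(F,0),s["ee_pos"],s["orientation"],s["clock"])
W=world(d,i); Z=W[...,2]
print("fork",forkfit(d,i)[:5])
c=s["ee_pos"]
near=np.hypot(W[...,0]-c[0],W[...,1]-c[1])<.035
for a,b in((.26,.28),(.26,.32),):
    m=near&(Z>a)&(Z<b); print(m.sum(), W[m].mean(0) if m.any() else 0)
ps,ds,ii=grab("scene"); Ws=world(ds,ii)
for a,b in((.205,.25),(.262,.276),(.29,.33)):
    m=(np.hypot(Ws[...,0]-c[0],Ws[...,1]-c[1])<.03)&(Ws[...,2]>a)&(Ws[...,2]<b); print(a,b,m.sum(), Ws[m].mean(0) if m.any() else 0)
A=p[110:290,190:390,::-1]; B=ps[90:250,150:330,::-1]
A=cv2.resize(A,(480,432));B=cv2.resize(B,(480,427));B=cv2.copyMakeBorder(B,0,5,0,0,0)
cv2.imwrite("pics/d.png",cv2.resize(np.hstack([A,B]),(800,360)))
E
```

```text
[ 0.10892629 -0.21086026 -6.39056367] [0.69251944 0.44358414 0.31924676] [ 0.63601974 -0.11235451  0.31907516] [ 9.99782233e-01  2.08677303e-02 -1.57157907e-04 -2.10911475e-05] 6.925
fork (array([ 0.04240613, -0.99910046]), array([0.99910046, 0.04240613]), np.float64(0.5677587482736424), np.float64(-0.11080956527985174), np.float64(-0.05176729737246962))
36 [ 0.62566446 -0.11068242  0.27846595]
110 [ 0.6258671  -0.1103878   0.29660476]
0.205 0.25 37 [ 0.635343   -0.10833875  0.226849  ]
0.262 0.276 13 [ 0.6365314  -0.10319587  0.27087583]
0.29 0.33 104 [ 0.6412906  -0.10052744  0.31473749]
```

View pics/d.png

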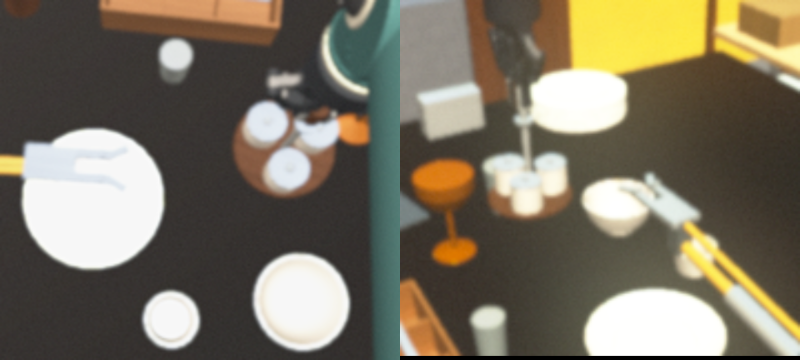

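The caddy hangs upright in the grip and weighs about 6.4 N, so I expect the arm to sink about 62 mm. The fork is still unmoved. Next I carry it to just in front of the fork.

send_rows(rows=[[-0.2,-0.5,0,0,0,0,0],[-0.4,-1.1,0,0,0,0,0],[-0.6,-1.6,0,0,0,0,0],[-0.6,-1.7,0,0,0,0,0],[-0.7,-1.8,0,0,0,0,0],[-0.7,-1.8,0,0,0,0,0],[-0.7,-1.8,0,0,0,0,0],[-0.6,-1.7,0,0,0,0,0],[-0.6,-1.6,0,0,0,0,0],[-0.5,-1.4,0,0,0,0,0],[-0.3,-1.0,0,0,0,0,0],[-0.2,-0.5,0,0,0,0,0],[0,0,0,0,0,0,0],[0,0,0,0,0,0,0],[0,0,0,0,0,0,0]])

```text
clock: 8.85
ee_pos: [0.5684, 0.0493, 0.3192]
orientation: [1.0, 0.02, -0.0, 0.0]
ft_force: [0.5, -0.5, -6.5]
finger_gap: 0.247
gripper_force: 49.2
```

```bash
python3 - <<'E'
from h import *
s=r.sense();c=s["ee_pos"]; print(c,s["orientation"],s["ft_force"],s["clock"])
p,d,i=grab("top"); ps,ds,ii=grab("scene"); pw,dw,iw=grab("wrist")
np.savez("near",p=p,d=d,ps=ps,ds=ds,pw=pw,dw=dw)
W=world(d,i); print("fork",forkfit(d,i)[:5])
def st(lab,W,lo,hi,rad=.02):
    m=(np.hypot(W[...,0]-c[0]+.002,W[...,1]-c[1])<rad)&(W[...,2]>lo)&(W[...,2]<hi)
    if m.any(): print(lab,lo,hi,m.sum(),W[m].mean(0).round(4),W[m].std(0).round(4), np.argwhere(m).mean(0).round(1))
    else: print(lab,"none")
for lab,w in(("top",W),("scene",world(ds,ii)),("wrist",world(dw,iw))):
    st(lab,w,.212,.256,.012);st(lab,w,.266,.276,.025);st(lab,w,.262,.266,.025)
    m=(w[...,2]>.24)&(w[...,2]<.262)&(abs(w[...,0]-.563)<.035)&(abs(w[...,1]-.14)<.07)
    if m.sum()>20: print(lab,"fork z",np.median(w[m][:,2]),"y",np.percentile(w[m][:,1],[1,99]))
a=cv2.resize(ps[130:230,200:310,::-1],(528,480)); b=cv2.resize(pw[:,:,::-1],(0,0),fx=.53,fy=.53)
o=np.zeros((480,800,3),np.uint8); o[:,:528]=a; o[:b.shape[0],528:528+b.shape[1]]=b[:,:272]; t=cv2.resize(p[150:225,195:305,::-1],(272,185)); o[230:415,528:]=t
cv2.imwrite("pics/e.png",o)
E
```

```text
[0.56838327 0.0492824  0.31917679] [ 9.99792359e-01  2.03766991e-02 -3.91365535e-05  1.64654481e-04] [ 0.4554336  -0.50005686 -6.5383868 ] 8.85
fork (array([ 0.06064372, -0.99815948]), array([0.99815948, 0.06064372]), np.float64(0.5702079490371199), np.float64(-0.10047808202842658), np.float64(-0.06119689208357598))
top none
top none
top none
top fork z 0.2506088568349954 y [0.09692621 0.20619529]
scene 0.212 0.256 32 [0.5684 0.0534 0.2406] [0.003  0.0023 0.0115] [170.  249.4]
scene 0.266 0.276 10 [0.5719 0.0576 0.2735] [0.0073 0.0045 0.0018] [161.1 249. ]
scene 0.262 0.266 5 [0.5678 0.0539 0.2637] [0.0023 0.0028 0.0007] [163.2 249.6]
scene fork z 0.24977127660660098 y [0.08142676 0.2055545 ]
wrist 0.212 0.256 194 [0.5714 0.051  0.2315] [0.001  0.0027 0.0105] [204.8 254.2]
wrist 0.266 0.276 54 [0.5784 0.0519 0.2749] [0.0028 0.0072 0.0007] [216.7 253.4]
wrist none
wrist fork z 0.24935916374183595 y [0.08215142 0.20423441]
```

View pics/e.png

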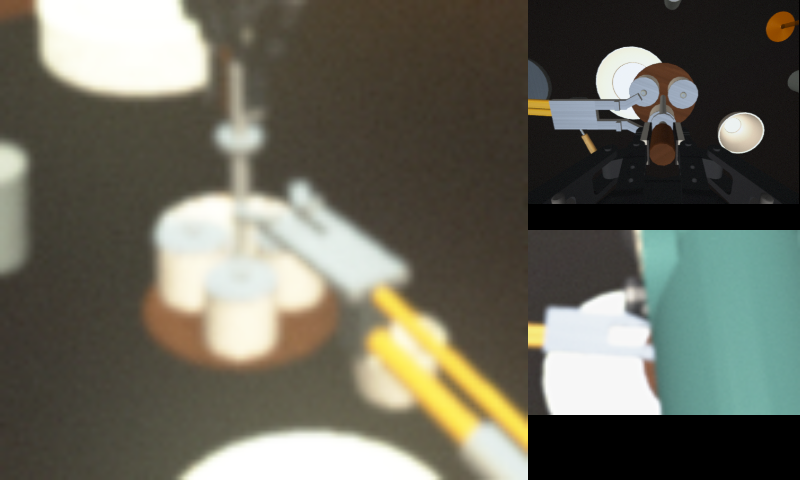

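The scene crop shows the collar (240,137) above fork level with the stem clear of the prong tips. The wrist view shows the fork and stem together, so I measure both in that one camera.

```bash
cat >> h.py <<'E'
def fitw(W,lo=.24,hi=.2605,ymin=.07):
    m=(W[...,2]>lo)&(W[...,2]<hi)&(abs(W[...,0]-.565)<.045)&(W[...,1]>ymin)&(W[...,1]<.197)
    P=W[m][:,:2]; fx=np.array([.042,-.999]); fx/=np.linalg.norm(fx)
    for _ in range(4):
        n=np.array([-fx[1],fx[0]]); s=P@fx;t=P@n; S0=np.percentile(s,99.7); C=[]
        for a in np.arange(S0-.1,S0-.035,.004):
            k=(s>=a)&(s<a+.004)
            if k.sum()>8: C.append((a+.002,(np.percentile(t[k],2)+np.percentile(t[k],98))/2,np.ptp(np.percentile(t[k],[2,98]))))
        C=np.array(C); fx=fx+np.polyfit(C[:,0],C[:,1],1)[0]*n; fx/=np.linalg.norm(fx)
    n=np.array([-fx[1],fx[0]]); s=P@fx;t=P@n; tc=np.median(C[:,1])
    se=np.percentile(s[abs(t-tc)<.003],99)
    # slot centre from inner prong edges
    k=(s>se+.006)&(s<se+.024); a=t[k&(t>tc)].min() if (k&(t>tc)).any() else np.nan; b=t[k&(t<tc)].max()
    return dict(fx=fx,tc=tc,slot=(b-tc,a-tc),w=np.median(C[:,2]),end=se,tipend=S0-se,seat=fx*(se+.0085)+n*tc,z=np.median(W[m][:,2]))
E
python3 - <<'E'
from h import *
z=np.load("near.npz"); iw=r.camera_info("wrist"); ii=r.camera_info("scene")
Ww=world(z["dw"],iw); Ws=world(z["ds"],ii)
c=np.array([.5665,.0505])
for l,W in(("wrist",Ww),("scene",Ws)):
    f=fitw(W); print(l,f)
    fx=f["fx"]; n=np.array([-fx[1],fx[0]])
    m=(np.hypot(W[...,0]-c[0],W[...,1]-c[1])<.012)&(W[...,2]>.212)&(W[...,2]<.256)
    cam=np.linalg.inv((iw if l=="wrist" else ii)["camera_from_world"])[:2,3]; u=(cam-c)/np.linalg.norm(cam-c)
    ax=W[m][:,:2].mean(0)-.004*u
    for a,b in((.212,.228),(.228,.242),(.242,.256)):
        q=m&(W[...,2]>a)&(W[...,2]<b)
        if q.any(): print("  lean",a,(W[q][:,:2].mean(0)-.004*u).round(4))
    dd=f["seat"]-ax; print("  stem",ax,"to seat: along fx",dd@fx,"across n",dd@n)
E
```

```text
wrist {'fx': array([ 0.03763395, -0.99929159]), 'tc': np.float64(0.569799118511831), 'slot': (np.float64(-0.007955479356884898), np.float64(0.007450532691624656)), 'w': np.float64(0.038942471331598894), 'end': np.float64(-0.11612406572026465), 'tipend': np.float64(0.058005262896830785), 'seat': array([0.56534515, 0.12899161]), 'z': np.float64(0.2493872899749069)}
  lean 0.212 [0.5673 0.0507]
  lean 0.228 [0.5673 0.051 ]
  lean 0.242 [0.5677 0.051 ]
  stem [0.5673596  0.05088087] to seat: along fx -0.07813122040343366 across n 0.0009265913014859072
scene {'fx': array([ 0.03855754, -0.99925638]), 'tc': np.float64(0.5694635770796942), 'slot': (np.float64(-0.008063109311944872), np.float64(0.00806984481108397)), 'w': np.float64(0.037008397108655555), 'end': np.float64(-0.1181537821915769), 'tipend': np.float64(0.05820207875518581), 'seat': array([0.56481213, 0.13152935]), 'z': np.float64(0.24980985664609467)}
  lean 0.212 [0.5678 0.0491]
  lean 0.228 [0.5659 0.0495]
  lean 0.242 [0.5665 0.0505]
  stem [0.56643618 0.04998024] to seat: along fx -0.08155109456990196 across n 0.0015214923055952832
```

send_rows(rows=[[0.12,0,0,0,0,0,0],[0,-0.3,0,0,0,0,0],[0,-0.5,0,0,0,0,0],[0,-0.6,0,0,0,0,0],[0,-0.6,0,0,0,0,0],[0,-0.6,0,0,0,0,0],[0,-0.6,0,0,0,0,0],[0,-0.6,0,0,0,0,0],[0,-0.6,0,0,0,0,0],[0,-0.6,0,0,0,0,0],[0,-0.4,0,0,0,0,0],[0,-0.2,0,0,0,0,0],[0,0,0,0,0,0,0],[0,0,0,0,0,0,0]])

```text
clock: 10.75
ee_pos: [0.5672, 0.1056, 0.3192]
orientation: [1.0, 0.021, -0.0, 0.0]
ft_force: [-0.1, 0.5, -6.3]
finger_gap: 0.247
gripper_force: 49.2
```

```bash
cat > m.py <<'E'
from h import *
import sys
F=[]
pw,dw,iw=grab("wrist"); F.append(r.sense()["ft_force"]); ps,ds,ii=grab("scene")
s=r.sense();c0=s["ee_pos"];F.append(s["ft_force"]); print(c0,s["orientation"],np.mean(F,0),s["clock"])
for l,W,i in(("wrist",world(dw,iw),iw),("scene",world(ds,ii),ii)):
  try:
    f=fitw(W); fx=f["fx"]; n=np.array([-fx[1],fx[0]]); print(l,{k:np.round(v,4) for k,v in f.items()})
  except Exception as e: print(l,e); fx=np.array([.038,-.9993]); n=np.array([.9993,.038]); f=dict(seat=np.array([.5653,.129]))
  c=c0[:2]+[-.001,.001]; zc=c0[2]-.003-.046-.002
  cam=np.linalg.inv(i["camera_from_world"])[:2,3]; u=(cam-c)/np.linalg.norm(cam-c)
  for a,b in((zc-.055,zc-.04),(zc-.04,zc-.025),(zc-.025,zc-.004)):
    q=(np.hypot(W[...,0]-c[0],W[...,1]-c[1])<.0085)&(W[...,2]>a)&(W[...,2]<b)
    if q.sum()>3: ax=W[q][:,:2].mean(0)-.004*u; dd=f["seat"]-ax; print("  stem",round(a,3),q.sum(),ax.round(4),"along",(dd@fx).round(4),"across",(dd@n).round(4))
if len(sys.argv)>1:
    o=np.zeros((480,800,3),np.uint8); o[:,:440]=cv2.resize(ps[130:220,230:312,::-1],(440,480)); o[:,440:]=cv2.resize(pw[150:350,150:300,::-1],(360,480)); cv2.imwrite(sys.argv[1],o)
E
python3 m.py pics/f.png
```

```text
[0.56712589 0.10567629 0.31923144] [ 9.99786597e-01  2.06579690e-02 -3.47726742e-05  8.48217638e-05] [-0.03564429 -0.59367095 -6.12471889] 10.85
wrist zero-size array to reduction operation maximum which has no identity
  stem 0.228 13 [0.5648 0.1048] along -0.0241 across 0.0014
  stem 0.243 31 [0.5676 0.1065] along -0.0226 across -0.0014
scene {'fx': array([ 0.0388, -0.9992]), 'tc': np.float64(0.5691), 'slot': array([-0.0146,  0.009 ]), 'w': np.float64(0.0355), 'end': np.float64(-0.0869), 'tipend': np.float64(0.0245), 'seat': array([0.5656, 0.1004]), 'z': np.float64(0.2498)}
  stem 0.213 10 [0.5652 0.1057] along 0.0053 across 0.0002
  stem 0.243 18 [0.5646 0.107 ] along 0.0066 across 0.0007
```

View pics/f.png

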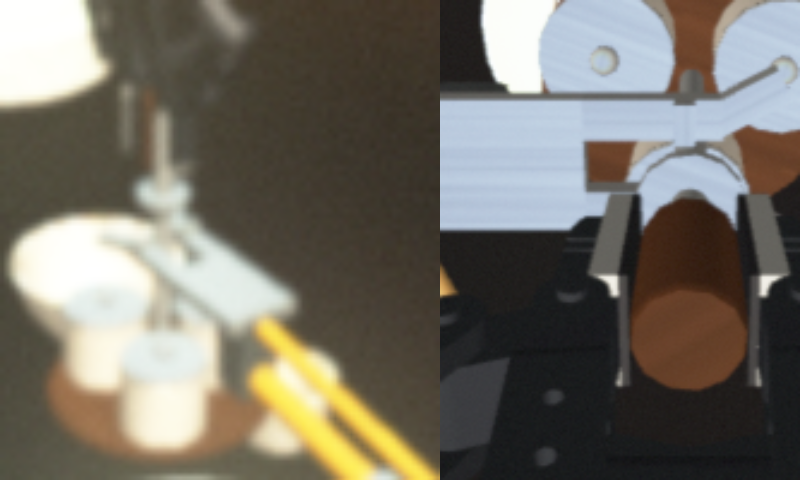

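The stem is inside the slot at the lips: the lip is at (685,120) and the collar centre at about (692,190). There is no contact force. About 21 mm remain to the seat.

send_rows(rows=[[0,-0.2,0,0,0,0,0],[0,-0.4,0,0,0,0,0],[0,-0.5,0,0,0,0,0],[0,-0.5,0,0,0,0,0],[0,-0.3,0,0,0,0,0],[0,-0.15,0,0,0,0,0],[0,0,0,0,0,0,0],[0,0,0.2,0,0,0,0],[0,0,0.3,0,0,0,0],[0,0,0.3,0,0,0,0],[0,0,0.2,0,0,0,0],[0,0,0.1,0,0,0,0],[0,0,0,0,0,0,0],[0,0,0,0,0,0,0]])

```text
clock: 12.6
ee_pos: [0.5663, 0.1264, 0.3084]
orientation: [1.0, 0.021, 0.0, -0.0]
ft_force: [-0.4, 0.2, -6.8]
finger_gap: 0.244
gripper_force: 49.4
```

```bash
python3 m.py pics/g.png
```

```text
[0.56628127 0.1264528  0.30834221] [ 9.99782639e-01  2.08487670e-02  6.26520934e-05 -6.11803700e-06] [-0.05338058  0.29429141 -5.87562297] 12.7
wrist zero-size array to reduction operation maximum which has no identity
scene zero-size array to reduction operation maximum which has no identity
  stem 0.202 13 [0.5642 0.1278] along -0.0012 across 0.0012
  stem 0.217 6 [0.5646 0.1269] along -0.002 across 0.0007
  stem 0.232 8 [0.5657 0.1265] along -0.0026 across -0.0003
```

View pics/g.png

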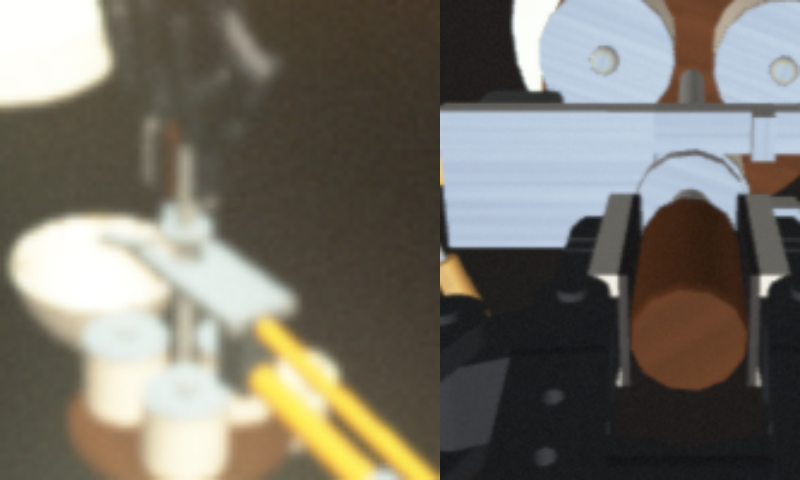

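The collar is behind the lip: collar centre (692), lip at 753–775, so it is about 0.4 mm in front of the seat. Lowering slowly.

send_rows(rows=[[0,0,0.1,0,0,0,0],[0,0,0.15,0,0,0,0],[0,0,0.15,0,0,0,0],[0,0,0.15,0,0,0,0],[0,0,0.15,0,0,0,0],[0,0,0.15,0,0,0,0],[0,0,0.15,0,0,0,0],[0,0,0.1,0,0,0,0],[0,0,0,0,0,0,0],[0,0,0,0,0,0,0]])

```text
clock: 13.95
ee_pos: [0.5662, 0.1263, 0.2973]
orientation: [1.0, 0.021, -0.0, 0.0]
ft_force: [-0.8, -0.9, -4.4]
finger_gap: 0.244
gripper_force: 49.6
```

```bash
cat > f.py <<'E'
from h import *
F=[];M=[]
for k in range(6):
    p,d,i=grab("wrist" if k else "scene")
    if k==0: W=world(d,i)
    s=r.sense(); F.append(s["ft_force"]); M.append(s["wrist_torque"])
print("F",np.mean(F,0).round(2),"sd",np.std(F,0).round(2),"M",np.mean(M,0).round(3),s["ee_pos"].round(4),"t",s["clock"])
# fork plate level top: behind collar (y .15..0.19)
for y0,y1 in((.15,.17),(.17,.19)):
    m=(abs(W[...,0]-.563)<.015)&(W[...,1]>y0)&(W[...,1]<y1)&(W[...,2]>.1); print("fork z",m.sum(),np.percentile(W[m][:,2],[30,50,80]).round(4) if m.any() else 0)
E
python3 f.py
```

```text
F [-1.13 -0.87 -4.45] sd [0.25 0.4  0.31] M [-0.232  0.288 -0.012] [0.5662 0.1264 0.2973] t 14.25
fork z 909 [0.3981 0.449  0.5245]
fork z 671 [0.345  0.5581 0.6028]
```

```bash
python3 - <<'E'
from h import *
z=np.load("top.npz");W=z["W"];h=cv2.cvtColor(z["p"],cv2.COLOR_RGB2HSV)
m=(h[...,0]>15)&(h[...,0]<32)&(h[...,1]>120)&(W[...,2]>.08)&(W[...,1]>.15)&(W[...,1]<.52)&(abs(W[...,0]-.55)<.05)
Q=W[m]
for y in np.arange(.2,.5,.02):
    k=abs(Q[:,1]-y)<.01
    if k.sum()>3: print(round(y,2),k.sum(),np.percentile(Q[k][:,2],[10,50,90]).round(3))
E
```

```text
0.2 31 [0.213 0.242 0.245]
0.22 72 [0.207 0.238 0.242]
0.24 67 [0.206 0.236 0.239]
0.26 66 [0.201 0.23  0.236]
0.28 62 [0.2   0.23  0.233]
0.3 25 [0.225 0.23  0.232]
0.32 23 [0.223 0.226 0.229]
0.34 21 [0.222 0.223 0.225]
0.36 21 [0.219 0.22  0.222]
0.38 20 [0.215 0.217 0.22 ]
0.4 30 [0.211 0.213 0.216]
0.42 51 [0.176 0.183 0.212]
0.44 203 [0.114 0.227 0.238]
0.46 50 [0.23  0.236 0.239]
```

Contact is as expected: 3.7 mm of sink and 1.9 N carried. The arm starts about 0.155 rad above level, so the fork moves outward by about 3 mm as it sinks, and I follow that in y.

send_rows(rows=[[-0.03,0.04,0.08,0,0,0,0],[-0.02,0.03,0.12,0,0,0,0],[0,0.02,0.15,0,0,0,0],[0,0.02,0.15,0,0,0,0],[0,0.02,0.15,0,0,0,0],[0,0.02,0.15,0,0,0,0],[0,0.02,0.15,0,0,0,0],[0,0.02,0.15,0,0,0,0],[0,0.015,0.15,0,0,0,0],[0,0.015,0.15,0,0,0,0],[0,0.015,0.15,0,0,0,0],[0,0.01,0.15,0,0,0,0],[0,0.01,0.15,0,0,0,0],[0,0.01,0.15,0,0,0,0],[0,0.01,0.15,0,0,0,0],[0,0.01,0.15,0,0,0,0],[0,0.005,0.15,0,0,0,0],[0,0.005,0.1,0,0,0,0],[0,0,0.05,0,0,0,0],[0,0,0,0,0,0,0]])

```text
clock: 16.75
ee_pos: [0.5659, 0.1235, 0.2713]
orientation: [1.0, 0.021, 0.0, 0.0]
ft_force: [-0.2, 1.1, -2.1]
finger_gap: 0.245
gripper_force: 49.6
```

```bash
python3 f.py
```

```text
F [ 0.69  1.54 -2.55] sd [0.45 0.24 0.28] M [ 0.43  -0.114 -0.007] [0.5659 0.1234 0.2713] t 17.05
fork z 898 [0.3834 0.4341 0.5103]
fork z 589 [0.3176 0.4861 0.5726]
```

send_rows(rows=[[0,-0.02,0.08,0,0,0,0],[0.02,-0.02,0.12,0,0,0,0],[0,0,0.15,0,0,0,0],[0,0,0.15,0,0,0,0],[0,0,0.15,0,0,0,0],[0,0,0.15,0,0,0,0],[0,0,0.15,0,0,0,0],[0,0,0.15,0,0,0,0],[0,0,0.15,0,0,0,0],[0,-0.005,0.15,0,0,0,0],[0,-0.005,0.15,0,0,0,0],[0,-0.005,0.15,0,0,0,0],[0,-0.005,0.15,0,0,0,0],[0,-0.005,0.15,0,0,0,0],[0,-0.005,0.15,0,0,0,0],[0,-0.01,0.15,0,0,0,0],[0,-0.01,0.15,0,0,0,0],[0,-0.01,0.1,0,0,0,0],[0,0,0.05,0,0,0,0],[0,0,0,0,0,0,0]])

```text
clock: 19.55
ee_pos: [0.566, 0.1244, 0.2452]
orientation: [1.0, 0.021, 0.0, 0.0]
ft_force: [-0.4, -2.0, -0.4]
finger_gap: 0.245
gripper_force: 49.9
```

```bash
python3 f.py
```

```text
F [-0.64 -2.82 -0.55] sd [0.45 0.24 0.55] M [-0.681  0.097  0.005] [0.566  0.1245 0.2453] t 19.85
fork z 818 [0.358  0.4063 0.4814]
fork z 545 [0.3072 0.51   0.5497]
```

send_rows(rows=[[0,0.02,0,0,0,0,0],[0,0.02,0.05,0,0,0,0],[0,0.02,0.1,0,0,0,0],[0,0,0.1,0,0,0,0],[0,0,0.05,0,0,0,0],[0,0,0,0,0,0,0],[0,0,0,0,0,0,0]])

```text
clock: 20.72
ee_pos: [0.566, 0.1243, 0.2423]
orientation: [1.0, 0.021, 0.0, -0.0]
ft_force: [-0.2, 1.5, 0.3]
finger_gap: 0.243
gripper_force: 49.9
```

```bash
python3 f.py
```

```text
F [-0.44  1.25 -0.65] sd [0.32 0.41 0.37] M [ 0.291  0.153 -0.005] [0.566  0.1243 0.2423] t 21.025
fork z 819 [0.3548 0.4017 0.4788]
fork z 534 [0.3019 0.5102 0.5473]
```

send_rows(rows=[[0,-0.02,0,0,0,0,0],[0,0,0.05,0,0,0,0],[0,0,0.1,0,0,0,0],[0,0,0.1,0,0,0,0],[0,0,0.05,0,0,0,0],[0,0,0,0,0,0,0],[0,0,0,0,0,0,0],[0,0,0,0,0,0,0]])

```text
clock: 22.02
ee_pos: [0.566, 0.1243, 0.2393]
orientation: [1.0, 0.021, 0.0, -0.0]
ft_force: [-1.6, 3.3, -0.2]
finger_gap: 0.247
gripper_force: 49.9
```

```bash
sed -i 's/range(6)/range(14)/' f.py; python3 f.py
```

```text
F [-0.64  3.15  0.13] sd [0.42 0.41 0.47] M [ 0.796  0.168 -0.002] [0.566  0.1241 0.2393] t 22.725
fork z 834 [0.3539 0.4016 0.4783]
fork z 521 [0.3002 0.5074 0.5449]
```

send_rows(rows=[[0,-0.02,0,0,0,0,0],[0,-0.02,0,0,0,0,0],[0.01,-0.01,0,0,0,0,0],[0,0,0,0,0,0,0],[0,0,0,0,0,0,0],[0,0,0,0,0,0,0]])

```text
clock: 23.48
ee_pos: [0.5661, 0.1243, 0.2392]
orientation: [1.0, 0.021, -0.0, 0.0]
ft_force: [-1.3, 0.8, -0.1]
finger_gap: 0.245
gripper_force: 50.0
```

```bash
python3 f.py
```

```text
F [-0.9   0.53 -0.2 ] sd [0.31 0.57 0.48] M [0.141 0.215 0.003] [0.5661 0.1244 0.2392] t 24.175
fork z 822 [0.3506 0.398  0.4765]
fork z 530 [0.3013 0.506  0.5452]
```

send_rows(rows=[[-0.01,-0.01,0,0,0,0,0],[-0.01,0,0.05,0,0,0,0],[0,0,0.05,0,0,0,0],[0,0,0,0,0,0,0],[0,0,0,0,0,0,0],[0,0,0,0,0,0,0]])

```text
clock: 24.92
ee_pos: [0.566, 0.1245, 0.2383]
orientation: [1.0, 0.021, 0.0, 0.0]
ft_force: [-0.9, -1.4, 0.7]
finger_gap: 0.241
gripper_force: 49.9
```

```bash
sed -i 's/range(14)/range(24)/' f.py; python3 f.py
```

```text
F [ 0.06 -1.46 -0.22] sd [0.65 0.62 0.46] M [-0.374  0.02  -0.003] [0.5659 0.1246 0.2383] t 26.125
fork z 817 [0.3507 0.3971 0.4734]
fork z 533 [0.3012 0.5065 0.5447]
```

send_rows(rows=[[0,0.01,0,0,0,0,0],[0,0,0.05,0,0,0,0],[0,0,0.05,0,0,0,0],[0,0,0.05,0,0,0,0],[0,0,0,0,0,0,0],[0,0,0,0,0,0,0],[0,0,0,0,0,0,0],[0,0,0,0,0,0,0]])

```text
clock: 27.12
ee_pos: [0.5659, 0.1246, 0.2368]
orientation: [1.0, 0.021, 0.0, -0.0]
ft_force: [0.1, -0.9, 0.8]
finger_gap: 0.246
gripper_force: 49.9
```

```bash
python3 f.py
```

```text
F [ 0.4  -1.03 -0.13] sd [0.57 0.55 0.49] M [-0.188 -0.06   0.003] [0.5659 0.1246 0.2368] t 28.325
fork z 835 [0.3462 0.395  0.4727]
fork z 527 [0.3006 0.506  0.5436]
```

The vertical force is within about 0.1 N of zero and the side forces are small. Easing the grip, then opening slowly.

send_rows(rows=[[0,0,0,0,0,0,0],[0,0,0,0,0,0,0],[0,0,0,0,0,0,0.1],[0,0,0,0,0,0,0.2],[0,0,0,0,0,0,0.22]], grip_force=20)

```text
clock: 28.95
ee_pos: [0.5659, 0.1246, 0.2368]
orientation: [1.0, 0.021, 0.0, 0.0]
ft_force: [-0.2, 0.3, -0.5]
finger_gap: 0.246
gripper_force: 49.9
```

```bash
sed -i 's/range(24)/range(10)/' f.py; python3 f.py; python3 -c "
from h import *
s=r.sense();print(s['finger_gap'],s['gripper_force'])"
```

```text
F [ 0.09 -0.13  0.22] sd [0.38 0.47 0.48] M [-0.089 -0.073  0.003] [0.5659 0.1246 0.2368] t 29.45
fork z 841 [0.3445 0.3929 0.4725]
fork z 523 [0.3015 0.5054 0.5423]
0.24352764157004214 49.93440091609955
```

send_rows(rows=[[0,0,0,0,0,0,0.235],[0,0,0,0,0,0,0.24],[0,0,0,0,0,0,0.245],[0,0,0,0,0,0,0.25],[0,0,0,0,0,0,0.255],[0,0,0,0,0,0,0.26],[0,0,0,0,0,0,0.265],[0,0,0,0,0,0,0.27],[0,0,0,0,0,0,0.275],[0,0,0,0,0,0,0.28],[0,0,0,0,0,0,0.29],[0,0,0,0,0,0,0.3]], grip_force=20)

```text
clock: 30.95
ee_pos: [0.5659, 0.1245, 0.2367]
orientation: [1.0, 0.021, -0.0, 0.0]
ft_force: [-0.3, -0.2, 0.8]
finger_gap: 0.302
gripper_force: 0.0
```

```bash
python3 f.py; python3 -c "
from h import *
s=r.sense();print(s['finger_gap'],s['gripper_force'])"
```

```text
F [0.05 0.07 0.2 ] sd [0.36 0.46 0.54] M [0.003 0.007 0.004] [0.5659 0.1246 0.2368] t 31.45
fork z 855 [0.3434 0.3923 0.4725]
fork z 528 [0.2975 0.5037 0.5422]
0.30104986639112574 0.0
```

send_rows(rows=[[0,0,0,0,0,0,0.34],[0,0,0,0,0,0,0.38],[0,0,0,0,0,0,0.44],[0,0,0,0,0,0,0.5],[0,0,0,0,0,0,0.6],[0,0,0,0,0,0,0.7],[0,0,0,0,0,0,0.7],[0,0,-0.3,0,0,0,0.7],[0,0,-0.6,0,0,0,0.7],[0,0,-1,0,0,0,0.7],[0,0,-1.5,0,0,0,0.7],[0,0,-1.5,0,0,0,0.7],[0,0,-1.5,0,0,0,0.7],[0,0,-1.5,0,0,0,0.7],[0,0,-1.5,0,0,0,0.7],[0,0,-1.5,0,0,0,0.7],[0,0,-1.0,0,0,0,0.7],[0,0,-0.5,0,0,0,0.7],[0,0,0,0,0,0,0.7],[0,0,0,0,0,0,0.7]])

```text
clock: 33.95
ee_pos: [0.5657, 0.1245, 0.3601]
orientation: [1.0, 0.021, -0.001, 0.0]
ft_force: [-0.3, 0.4, 0.3]
finger_gap: 0.699
gripper_force: 0.0
```

```bash
python3 - <<'E'
from h import *
for k in range(2):
    pw,dw,iw=grab("wrist"); W=world(dw,iw)
    f=(abs(W[...,0]-.565)<.02)&(abs(W[...,1]-.17)<.02)&(W[...,2]>.12)&(W[...,2]<.26); print("fork z",np.median(W[f][:,2]))
    g=(np.hypot(W[...,0]-.566,W[...,1]-.125)<.03)&(W[...,2]>.2)&(W[...,2]<.28); print("grip top",np.percentile(W[g][:,2],90),W[g].mean(0))
    for _ in range(5): r.camera("scene")
ps,_,_=grab("scene")
print(r.sense()["clock"])
o=np.hstack([cv2.resize(ps[120:280,170:350,::-1],(400,356)),cv2.resize(pw[...,::-1],(400,356))]); cv2.imwrite("pics/h.png",o)
E
```

```text
fork z 0.18711839273560366
grip top 0.2525095026339048 [0.56832766 0.12608908 0.24586873]
fork z 0.1871174527986721
grip top 0.2524365291833076 [0.56829154 0.12602234 0.2457296 ]
34.6
```

View pics/h.png

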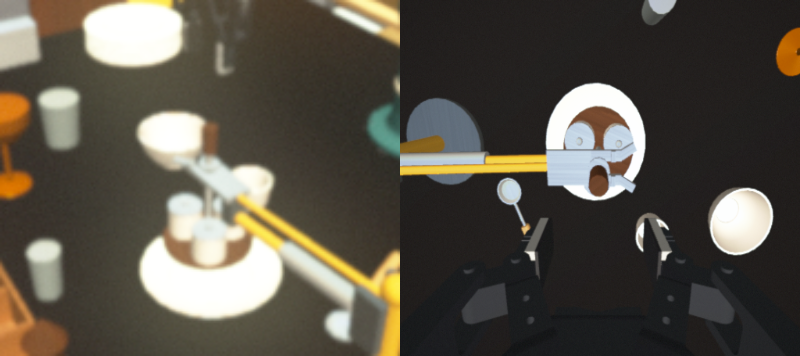

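The caddy hangs upright in the fork, with its grip at (210,138) in the scene view. The arm is still at fork z 0.187 in both readings, and the gripper is clear above it.

```bash
python3 -c "
from cell import r
print(r.job_done())"
```

```text
the job is handed in; nothing more can be done
None
```

The sauce caddy hangs upright and still in the fork: the arm has sunk about 63 mm under its weight, the gripper is clear above it, and I handed the job in at about 35 s.

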